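Roll the cap strips home on a well plate

ROBOT

A 6-joint arm with a two-finger parallel gripper is mounted at the origin on the work surface. World frame = base frame: x ahead of the robot, y to its left, z up, the work surface at z = 0. Lengths are in m, angles in rad, forces in N, time in s.
With the tool pointing down it reaches from about 0.3 to 0.775 m from the base axis. Payload 14.6 kg.
Tool frame: the origin (TCP) lies on the centre line of the jaws, within the pads' length; the fingertips stand ctrl.tcp_to_tips ahead of it and the grasp point (between the pads) lies 2 mm behind it (ctrl.tcp_to_tips is the distance from the TCP to the fingertips, in m); z points along the fingers, y is the line along which they close (so a half turn about z gives the same grasp; the last joint's range is limited). The gripper opens to 94 mm and grips with 3 to 60 N. Pads are 16 mm wide; open, the fingers measure 119 mm over their backs; the gripper's body (75 mm by 177 mm) begins 78 mm behind the grasp point.
Start: joints at [-1.298, 0.3, 1.521, -0, 1.321, -0.067], TCP at [0.183, -0.519, 0.222] pointing down, gripper open.
Joint ranges: [-3.03, 3.03], [-0.79, 2.21], [0.23, 2.52], [-1.04, 4.18], [0, 3.07], [-2.55, 2.55]. Speed limits (rad/s): [2.22, 2.22, 2.57, 3.14, 3.14, 3.14].

INTERFACE

Orientations are given as [roll, pitch, yaw] about the fixed x, y, z axes, in that order (R = Rz(yaw) Ry(pitch) Rx(roll)).
In Python, from station import telemetry, viewer, hand_in, ctrl gives the robot as it stands.
- The arm moves only by the tool step_arm, never from a script. Its argument "plan" is a list of rows, each an object of numbers: "dx", "dy", "dz": the shift along the tool's x, y, z scaled (see below); "rx", "ry", "rz": the turn, a rotation vector about the tool's x, y, z scaled (see below); "claw": the closure, from 0 (fully open) to 1 (shut). In form: [{"dx": .., "dy": .., "dz": .., "rx": .., "ry": .., "rz": .., "claw": ..}, ...]. A call has 1 to 10 rows; each row shifts and turns the commanded pose from where the row before left it, along the tool's axes as they then stand; what a row does not reach is not made up. The controller multiplies each number of a shift by 0.1 m and each number of a turn by 90 degrees. A row lasts 1/10 s, in which the tool goes at most 50 mm and 8.59 degrees, less where a joint would pass 70% of its speed; a pose out of reach is approached as far as the arm can. A call with a number of a shift or a turn outside -1 to 1 is refused whole. A call with a gripper value outside its range is refused whole. The fingers move at their own pace and stop on an object; "grip_force" is the grip in N (left out, the last holds). Time passes only in rows, so rows that do not move let the fingers close. It gives the time, the measured TCP pose, the force, the opening and the grip force at its end, in the units of the state.
- telemetry.get_obs(): the state, without advancing time (a new reading comes with each control period).
- viewer.camera(name): name is "scene" or "top" or "wrist"; returns a dict with "img" (480x640x3 uint8, red, green, blue), "z_map" (480x640 float32, m along the optical axis (not along the pixel's ray), 0 where there is no reading), "fx", "fy", "cx", "cy" (pixels), "dist" ([k1, k2, p1, p2, k3] as OpenCV has them; the pictures are not rectified), "R" (3x3) and "t" (3): a world point X has camera coordinates R X + t; the wrist camera has in their place "tool_from_camera" (4x4, takes a point from camera to tool coordinates, whose origin is the TCP and whose axes are the flange's). Camera axes: x right, y down, z forward; pixel columns grow to the right and rows downward; lengths in m; the calibration is good to about 2 mm. A picture is of the moment at which its call begins: read the wrist's pose just before it.
- hand_in(): hands the job in; it is judged then, once.
Trained networks look in a picture, given as the dict that the camera call returned (one of the last four; its "shot" number tells which), for a name from the list of things; names that differ only in an ending like _2 or _b are one class to them, and where a whole thing is asked for, a point or a joint stands for the part that bears it (a point fixed in the world has none). Each returns a list of dicts, best first, with "score" (0 to 1); they miss things now and then, are a little off and sometimes report something else, mostly with a low value. They report only what shows in the picture. A call takes as long as a camera call. They do not tell look-alikes from the thing itself.
- viewer.recognise(target, picture): "rect" ([left, top, right, bottom] in pixels, round what is visible of it).
The state is a dict: "time_s": time; "qpos": joint angles; "joint_vel": joint speeds; "tau": joint torques, N m; "ee_pos": TCP position; "eef_rot": TCP orientation; "force": force on the tool from outside, world axes, zero at the start; "moment": the same for the moment, N m; "grip_width": finger opening in m; "grip_force": force on a finger pad.
Only numpy, scipy, OpenCV 4.12 (cv2) and the standard library are available. Lean on these libraries where they do the work, as an engineer would, in place of code of your own. Each camera call takes 0.05 s, during which the arm holds its last target. There are 200 camera calls.

TASK

Take the hand roller from its rest and roll it over the blue cap strips on the well plate, in one unbroken pass that never comes off the strips until every strip is pressed fully in, pushing down steadily but never so hard that the sprung nest bottoms out. Touch the plate and its stand only with the roller, then hang the roller back upright in its rest and let go; leave everything else alone.

Things in the scene. Friction and masses are not known exactly. Their poses are not given: they have to be found in the camera images.
- pillar: Pillar stand, fixed. Origin: centre of its dark 140 x 110 mm foot's underside. Carries, centred, a grey sprung nest (146 x 104 mm) and white well plate (128 x 86 mm, long side along x) with 12 blue cap strips. Its height is unreported: strip tops at mid-plate lie 113 to 133 mm above the bench, sloped along x by up to 0.03 rad either way (level along y), constant in a run: feel or look.
- nest (a joint): How far the sprung nest under the plate has sunk, m: 0 unloaded, 0.006 bottomed out on its stop. It moves straight down under load: starts to sink at about 3 N, sinks 1 mm for every further 3 N, is at its stop at about 21 N, and springs back when unloaded.
- roller_grip (a point): Centre of the upright orange handle (24 mm along x, 30 along y, 60 tall) of the hand roller, 0.32 kg. Axes: y along the wheel's axle, x the rolling direction, z up; same when turned half round. Below the handle lies a cross bar 24 x 116 x 10 mm along y, its top 30 and underside 40 mm under this point. It starts hanging by this bar in its rest and lifts straight up.
- wheel (a joint): Turn of the roller's black wheel, rad (turns freely). The wheel is 36 mm in diameter, 76 mm long along the roller's y, straight under the handle: its axle 64 mm and its underside 82 mm below the handle's centre.
- rest: Grey rest of the roller, fixed. Origin: centre of its 90 x 125 mm foot's underside. Two pillars (at y = +-52 mm, tops 58 mm above the bench) carry the ends of the cross bar, between 8 mm high lips; play 3 mm to each side along x and along y. The hung roller has its axle along the rest's y, its handle's centre 98 mm above the bench, over this origin.
- strip0 (a joint): How far cap strip 0 is pressed in, m: 0 to 0.0003 at the start, 0.0025 fully seated. The strips are 8 mm wide (along the pillar's x), 80 mm long (along y), 9 mm apart; strip 0 lies at x = -49.5 mm on the pillar. Unpressed, its top is 3.5 mm above the white plate, seated 1 mm. A strip moves only under more than 4 N and stays where pushed; the roller often bears on two or three at once, which share its load.
- strip1 (a joint): How far cap strip 1 (at x = -40.5 mm on the pillar) has been pressed in, m: 0 to 0.0003 at the start, 0.0025 fully seated.
- strip2 (a joint): How far cap strip 2 (at x = -31.5 mm on the pillar) has been pressed in, m: 0 to 0.0003 at the start, 0.0025 fully seated.
- strip3 (a joint): How far cap strip 3 (at x = -22.5 mm on the pillar) has been pressed in, m: 0 to 0.0003 at the start, 0.0025 fully seated.
- strip4 (a joint): How far cap strip 4 (at x = -13.5 mm on the pillar) has been pressed in, m: 0 to 0.0003 at the start, 0.0025 fully seated.
- strip5 (a joint): How far cap strip 5 (at x = -4.5 mm on the pillar) has been pressed in, m: 0 to 0.0003 at the start, 0.0025 fully seated.
- strip6 (a joint): How far cap strip 6 (at x = +4.5 mm on the pillar) has been pressed in, m: 0 to 0.0003 at the start, 0.0025 fully seated.
- strip7 (a joint): How far cap strip 7 (at x = +13.5 mm on the pillar) has been pressed in, m: 0 to 0.0003 at the start, 0.0025 fully seated.
- strip8 (a joint): How far cap strip 8 (at x = +22.5 mm on the pillar) has been pressed in, m: 0 to 0.0003 at the start, 0.0025 fully seated.
- strip9 (a joint): How far cap strip 9 (at x = +31.5 mm on the pillar) has been pressed in, m: 0 to 0.0003 at the start, 0.0025 fully seated.
- strip10 (a joint): How far cap strip 10 (at x = +40.5 mm on the pillar) has been pressed in, m: 0 to 0.0003 at the start, 0.0025 fully seated.
- strip11 (a joint): How far cap strip 11 (at x = +49.5 mm on the pillar) has been pressed in, m: 0 to 0.0003 at the start, 0.0025 fully seated.
- reagent: amber glass bottle with blue cap, 70 mm wide, 150 mm tall. Bystander, to be left alone. Origin: centre of its underside.
- jar: white plastic jar, 64 mm wide, 80 mm tall. Bystander, to be left alone. Origin: centre of its underside.
- dish_center (a point): clear flat round dish, 90 mm wide, 16 mm tall. Bystander, to be left alone.
- marker: white pen with red cap, 130 mm long, 14 mm thick, lying on the bench. Bystander, to be left alone. Origin: centre of its underside.
Mind the look-alikes: they are no part of the job. Leave any purple or yellow look-alike of the part that bears roller_grip alone.

How it is judged:
By the outcome, as a careful person would: the job done as asked, in the order asked, and still so for the second after the job is handed in, with the robot touching nothing.
It also fails if it takes over 64 s, if anything falls off the work surface, if the arm or the gripper's body presses on something with over 40 N, if the wrist force passes 120 N, or if a joint passes its speed limit or range.

## Working session

There is one attempt and no reset: what is moved stays moved. The work goes in short steps, Python scripts to look and compute and a tool call to move; the robot and the scene stay as the last step left them, time stands still between calls to the robot, and variables do not carry over. Pictures are saved under pics/ and viewed, at most 10 in all, crops included, and the job is handed in when it is done.

Besides the shell and the picture viewer there is one more tool, called after ">>>" as name(argument=value, ...) on one line, values as JSON. step_arm: Moves the arm, as the interface text tells. Shifts and turns lie within -1 to 1; 1 stands for 0.1 m of shift or 90 degrees of turn. Its arguments: {"type":"object","properties":{"plan":{"type":"array"},"grip_force":{"type":"number"}},"required":["plan"]}

```bash
ls; mkdir -p pics; cat > h.py <<'E'
import numpy as np,cv2
from station import telemetry,viewer,ctrl
def shot(n,fn=None):
    p=viewer.camera(n)
    if fn: cv2.imwrite('pics/'+fn,p['img'][:,:,::-1])
    return p
def world(p):
    "HxWx3 map of world points"
    h,w=p['z_map'].shape
    u,v=np.meshgrid(np.arange(w),np.arange(h))
    K=np.array([[p['fx'],0,p['cx']],[0,p['fy'],p['cy']],[0,0,1]])
    q=cv2.undistortPoints(np.stack([u,v],-1).reshape(-1,1,2).astype(np.float64),K,np.array(p['dist'])).reshape(h,w,2)
    X=np.dstack([q,np.ones((h,w))])*p['z_map'][...,None]
    return (X-np.array(p['t']))@np.array(p['R'])
E
python3 - <<'E'
from h import *
o=telemetry.get_obs(); print(o); print(ctrl.tcp_to_tips)
a=shot('scene','s1.png'); b=shot('top','t1.png')
for n,p in (('scene',a),('top',b)):
    W=world(p)
    for t in ['pillar','roller_grip','rest','reagent','jar','marker','dish_center']:
        for r in viewer.recognise(t,p)[:4]:
            x0,y0,x1,y1=map(int,r['rect']); c=W[(y0+y1)//2,(x0+x1)//2]
            print(n,t,round(r['score'],2),[x0,y0,x1,y1],c.round(3))
E
```

```text
pics
{'time_s': 0.0, 'qpos': array([-1.29756416e+00,  3.00460111e-01,  1.52156878e+00, -4.85339539e-07,
        1.32070827e+00, -6.65960873e-02]), 'joint_vel': array([ 1.24613376e-03,  4.83956737e-04,  5.74587536e-04, -2.46615401e-05,
       -1.81680315e-03, -2.75168814e-04]), 'tau': array([ 2.55375220e-03, -5.31804514e+01, -3.52740777e+01,  7.09030917e-02,
        2.43934459e-02, -1.06055393e-04]), 'ee_pos': array([ 0.18326292, -0.51831462,  0.22189755]), 'eef_rot': array([-3.14045066e+00, -7.56939982e-05,  3.39828336e-01]), 'force': array([-0.08866725, -0.58055604, -0.037078  ]), 'moment': array([ 0.01445386,  0.01267327, -0.02272324]), 'grip_force': 0.0, 'grip_width': 0.09397999382798974}
0.017
scene pillar 0.56 [193, 141, 285, 237] [ 0.565 -0.161  0.085]
scene roller_grip 0.93 [363, 214, 425, 273] [0.516 0.142 0.079]
scene roller_grip 0.87 [356, 291, 425, 364] [0.66  0.216 0.075]
scene roller_grip 0.84 [241, 229, 312, 277] [ 0.639 -0.011  0.069]
scene roller_grip 0.82 [392, 173, 453, 230] [0.374 0.126 0.063]
scene rest 0.66 [347, 224, 431, 300] [0.522 0.141 0.037]
scene reagent 0
[... 672 characters left out ...]
 0.73 [239, 329, 301, 351] [0.368 0.122 0.114]
top roller_grip 0.72 [221, 176, 251, 233] [0.631 0.202 0.092]
top rest 0.93 [241, 251, 300, 292] [0.498 0.125 0.13 ]
top reagent 0.7 [332, 129, 367, 177] [ 0.737 -0.021  0.109]
top jar 0.73 [409, 258, 454, 283] [ 0.507 -0.18   0.122]
top jar 0.58 [276, 123, 303, 164] [0.764 0.101 0.082]
top jar 0.56 [419, 257, 453, 271] [ 0.519 -0.189  0.125]
top jar 0.45 [429, 225, 466, 240] [ 0.581 -0.212  0.123]
top marker 0.81 [318, 310, 364, 359] [ 0.374 -0.017  0.012]
top dish_center 0.58 [403, 140, 444, 178] [ 0.759 -0.193  0.016]
top dish_center 0.53 [414, 267, 451, 284] [ 0.498 -0.181  0.124]
top dish_center 0.45 [238, 260, 295, 279] [0.501 0.133 0.13 ]
```

```bash
python3 - <<'E'
import cv2,numpy as np
s=cv2.imread('pics/s1.png');t=cv2.imread('pics/t1.png')
cv2.imwrite('pics/c1.png',cv2.resize(s[120:420,100:500],(800,600),interpolation=cv2.INTER_CUBIC))
cv2.imwrite('pics/c2.png',cv2.resize(t[100:400,180:580],(800,600),interpolation=cv2.INTER_CUBIC))
E
```

```text
(no output)
```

View pics/c1.png

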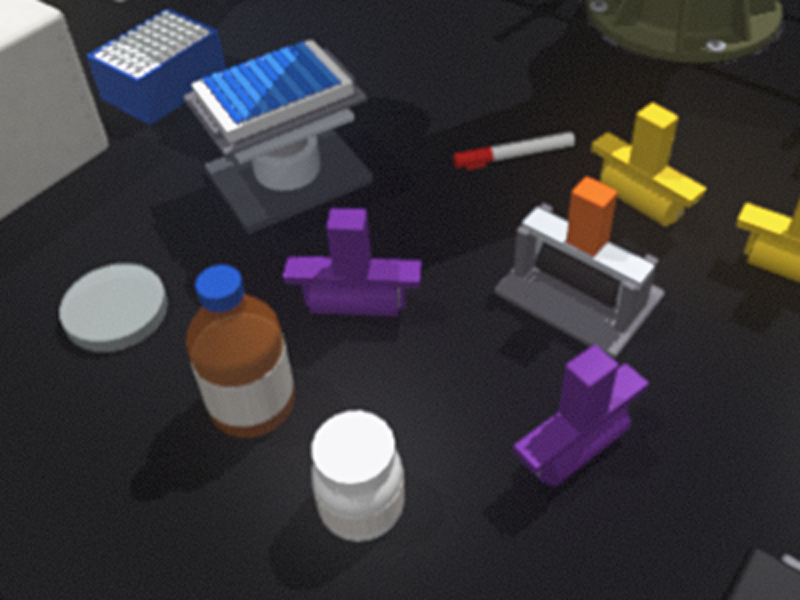

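View pics/c2.png

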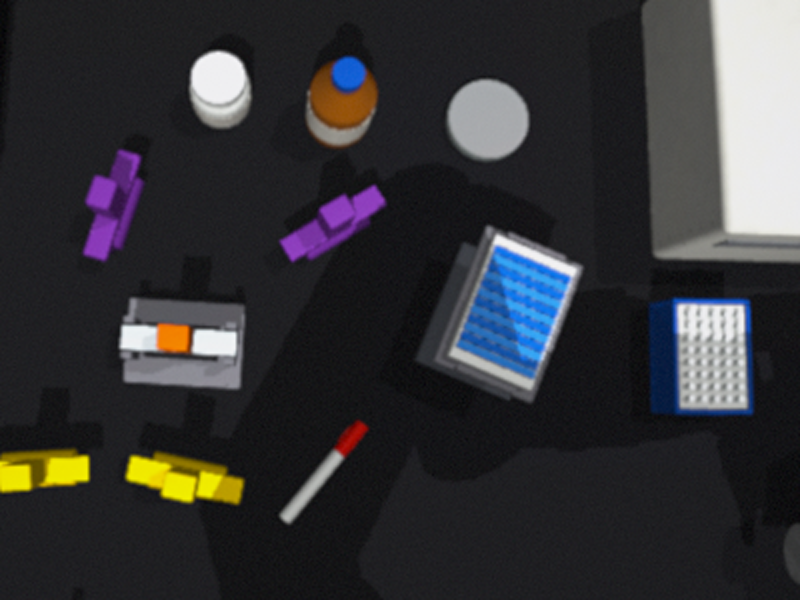

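The target is the orange handle in the grey rest (top image at about (266,269)). The look-alikes are purple at (230,196) and (349,206), and yellow at (188,337) and (270,342). Next I'll measure handle, bar, rest and plate, and crop in close to confirm the choice.

```bash
cat > m.py <<'E'
from h import *
def rect(P):
    r=cv2.minAreaRect((P[:,:2]*1000).astype(np.float32)); return np.round(r[0],1),np.round(r[1],1),round(r[2],1)
def big(m,W):
    n,l,st,c=cv2.connectedComponentsWithStats(m.astype(np.uint8)); k=1+np.argmax(st[1:,4]); return W[l==k],st[k]
E
python3 - <<'E'
from m import *
for n in ('top','scene'):
    p=shot(n); W=world(p); hsv=cv2.cvtColor(p['img'],cv2.COLOR_RGB2HSV); H,S,V=[hsv[...,i].astype(int) for i in range(3)]
    z=W[...,2]
    near=lambda c,r:np.hypot(W[...,0]-c[0],W[...,1]-c[1])<r
    o=near((.5,.13),.09)&(H<16)&(S>150)&(z>.05)
    P,st=big(o,W); print(n,'orange',len(P),'zmax',np.percentile(P[:,2],[50,90,98]).round(4))
    T=P[P[:,2]>.124]; print('  top',len(T),rect(T),T.mean(0).round(4))
    b=near((.5,.13),.09)&(S<60)&(V>150)&(z>.055)&(z<.08); P,st=big(b,W); print('  bar',len(P),rect(P),np.median(P[:,2]).round(4), P.mean(0).round(4))
    b=near((.5,.13),.1)&(z>.003)&(z<.03); print('  restfoot',b.sum(),rect(W[b]),np.median(W[b][:,2]))
    b=near((.53,-.18),.1)&(H>95)&(H<125)&(S>120)&(z>.1); P,st=big(b,W); print('  strips',len(P),rect(P),P.mean(0).round(4))
    A=np.c_[P[:,:2]-P[:,:2].mean(0),np.ones(len(P))]; s=np.linalg.lstsq(A,P[:,2],rcond=None)[0]; print('  plane',s.round(4))
    b=near((.53,-.18),.1)&(z>.1); P,st=big(b,W); print('  plate+nest',len(P),rect(P))
    b=near((.53,-.18),.1)&(z>.1)&((S>120)&(H>95)&(H<125)|(S<50)&(V>150)); P,st=big(b,W); print('  plate',len(P),rect(P),P[:,2].mean())
    b=(z>.17)&(W[...,0]>.3)&(W[...,1]>-.6)&(p['z_map']>0); print('  tall',W[b].min(0) if b.any() else 0,W[b].max(0) if b.any() else 0)
    if n=='top': cv2.imwrite('pics/c3.png',cv2.resize(p['img'][235:305,225:315,::-1],None,fx=6,fy=6))
E
```

```text
top orange 91 zmax [0.1275 0.131  0.1321]
  top 60 (array([503.1, 132.3]), array([22.8, 27.9]), 1.0) [0.5067 0.133  0.1289]
  bar 258 (array([501.9,  97.3]), array([43.2, 23.9]), 87.9) 0.0692 [0.5015 0.0974 0.0692]
  restfoot 2216 (array([500.2, 129.9]), array([195.3, 195.8]), 78.8) 0.008244678389350932
  strips 2185 (array([ 535.5, -190.8]), array([ 78.6, 105.6]), 68.3) [ 0.5352 -0.1904  0.1246]
  plane [-0.0231  0.012   0.1246]
  plate+nest 3930 (array([ 535. , -190.8]), array([105.7, 147.7]), 69.0)
  plate 2724 (array([ 536.7, -195.6]), array([ 93.1, 132.8]), 68.8) 0.12367308857300037
  tall [ 0.61017245 -0.59973172  0.17000001] [0.90667758 0.48925964 0.19128529]
scene orange 680 zmax [0.1125 0.129  0.1301]
  top 220 (array([504.5, 136.1]), array([29.8, 25.5]), 85.0) [0.5062 0.1366 0.1284]
  bar 303 (array([503.8, 170.7]), array([45.7, 28.6]), 89.2) 0.069 [0.506  0.1716 0.069 ]
  restfoot 1748 (array([507.4, 137.7]), array([161.3, 191.3]), 38.9) 0.008950347022961328
  strips 1418 (array([ 537.4, -189.2]), array([ 85.3, 105.4]), 68.3) [ 0.539  -0.1887  0.1237]
  plane [-0.0253  0.0132  0.1237]
  plate+nest 2964 (array([ 537.1, -186.9]), array([103.7, 147.6]), 67.3)
  plate 1774 (array([ 537.9, -188.2]), array([ 87.3, 128.2]), 67.3) 0.12297280931436409
  tall [ 0.3001385  -0.59998796  0.17000027] [0.8588347  0.47395494 0.21142204]
```

View pics/c3.png

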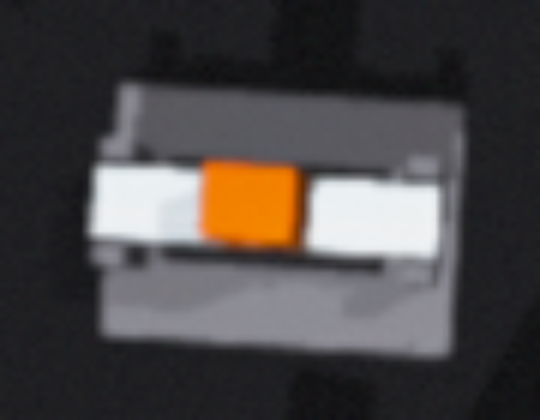

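The crop shows the orange handle on the white bar in the grey rest, centred at about (266,269) in the full image, so the choice is right. The plate's long axis lies at a yaw of about -21.7°, with a slope of about -0.027 and a mid height of about 0.124. I'll turn and lift first.

>>> step_arm(plan=[{"rz": -0.085,"dz": -0.1},{"rz": -0.085,"dz": -0.1},{"rz": -0.085,"dz": -0.1},{"rz": -0.085,"dz": -0.1},{"rz": -0.085,"dz": -0.1},{"rz": -0.085,"dz": -0.1},{"rz": -0.085,"dz": -0.1},{"rz": -0.085,"dz": -0.1},{"rz": -0.085},{"rz": -0.0}])

```text
$.plan[0]: bad value
```

>>> step_arm(plan=[{"dx": 0,"dy": 0,"dz": -0.1,"rx": 0,"ry": 0,"rz": -0.085,"claw": 0},{"dx": 0,"dy": 0,"dz": -0.1,"rx": 0,"ry": 0,"rz": -0.085,"claw": 0},{"dx": 0,"dy": 0,"dz": -0.1,"rx": 0,"ry": 0,"rz": -0.085,"claw": 0},{"dx": 0,"dy": 0,"dz": -0.1,"rx": 0,"ry": 0,"rz": -0.085,"claw": 0},{"dx": 0,"dy": 0,"dz": -0.1,"rx": 0,"ry": 0,"rz": -0.085,"claw": 0},{"dx": 0,"dy": 0,"dz": -0.1,"rx": 0,"ry": 0,"rz": -0.085,"claw": 0},{"dx": 0,"dy": 0,"dz": -0.1,"rx": 0,"ry": 0,"rz": -0.085,"claw": 0},{"dx": 0,"dy": 0,"dz": -0.1,"rx": 0,"ry": 0,"rz": -0.085,"claw": 0},{"dx": 0,"dy": 0,"dz": 0,"rx": 0,"ry": 0,"rz": -0.085,"claw": 0},{"dx": 0,"dy": 0,"dz": 0,"rx": 0,"ry": 0,"rz": 0,"claw": 0}])

```text
time_s: 1.9
ee_pos: [0.1833, -0.5186, 0.3026]
eef_rot: [3.141, 0.0, 1.544]
force: [0.4, -0.6, -0.7]
grip_width: 0.0939
grip_force: 0.0
```

>>> step_arm(plan=[{"dx": 0.33,"dy": 0.15,"dz": 0,"rx": 0,"ry": 0,"rz": 0,"claw": 0},{"dx": 0.33,"dy": 0.15,"dz": 0,"rx": 0,"ry": 0,"rz": 0,"claw": 0},{"dx": 0.33,"dy": 0.15,"dz": 0,"rx": 0,"ry": 0,"rz": 0,"claw": 0},{"dx": 0.33,"dy": 0.15,"dz": 0,"rx": 0,"ry": 0,"rz": 0,"claw": 0},{"dx": 0.33,"dy": 0.15,"dz": 0,"rx": 0,"ry": 0,"rz": 0,"claw": 0},{"dx": 0.33,"dy": 0.15,"dz": 0,"rx": 0,"ry": 0,"rz": 0,"claw": 0},{"dx": 0.33,"dy": 0.15,"dz": 0,"rx": 0,"ry": 0,"rz": 0,"claw": 0},{"dx": 0.33,"dy": 0.15,"dz": 0,"rx": 0,"ry": 0,"rz": 0,"claw": 0},{"dx": 0.33,"dy": 0.15,"dz": 0,"rx": 0,"ry": 0,"rz": 0,"claw": 0},{"dx": 0.33,"dy": 0.15,"dz": 0,"rx": 0,"ry": 0,"rz": 0,"claw": 0}])

```text
time_s: 2.9
ee_pos: [0.3432, -0.1917, 0.3024]
eef_rot: [3.141, 0.0, 1.537]
force: [1.2, -0.1, -0.7]
grip_width: 0.0935
grip_force: 0.0
```

```bash
cat >> m.py <<'E'
from scipy.spatial.transform import Rotation as Ro
def wrist(fn=None):
    o=telemetry.get_obs(); p=shot('wrist',fn); q=dict(p)
    T=np.eye(4); T[:3,:3]=Ro.from_euler('xyz',o['eef_rot']).as_matrix(); T[:3,3]=o['ee_pos']
    C=np.linalg.inv(T@np.array(p['tool_from_camera'])); q['R']=C[:3,:3]; q['t']=C[:3,3]
    hsv=cv2.cvtColor(p['img'],cv2.COLOR_RGB2HSV); return q,world(q),[hsv[...,i].astype(int) for i in range(3)]
E
python3 - <<'E'
from m import *
q,W,(H,S,V)=wrist('w1.png'); print(np.array(q['tool_from_camera']).round(3), W[240,320])
z=W[...,2]
b=(np.hypot(W[...,0]-.535,W[...,1]+.19)<.1)&(H>95)&(H<125)&(S>120)&(z>.1); print(b.sum(), b.any() and rect(W[b]))
E
```

```text
[[-0.    -0.963 -0.271  0.079]
 [ 1.     0.    -0.001  0.   ]
 [ 0.001 -0.271  0.963 -0.162]
 [ 0.     0.     0.     1.   ]] [ 0.33739586 -0.2543668  -0.00158166]
4866 (array([ 536.5, -190.6]), array([ 79.4, 107.5]), 68.2)
```

>>> step_arm(plan=[{"dx": 0.33,"dy": 0.15,"dz": 0,"rx": 0,"ry": 0,"rz": 0,"claw": 0},{"dx": 0.33,"dy": 0.15,"dz": 0,"rx": 0,"ry": 0,"rz": 0,"claw": 0},{"dx": 0.33,"dy": 0.15,"dz": 0,"rx": 0,"ry": 0,"rz": 0,"claw": 0},{"dx": 0.33,"dy": 0.15,"dz": 0,"rx": 0,"ry": 0,"rz": 0,"claw": 0},{"dx": 0.33,"dy": 0.15,"dz": 0,"rx": 0,"ry": 0,"rz": 0,"claw": 0},{"dx": 0.33,"dy": 0.15,"dz": 0,"rx": 0,"ry": 0,"rz": 0,"claw": 0},{"dx": 0.33,"dy": 0.15,"dz": 0,"rx": 0,"ry": 0,"rz": 0,"claw": 0},{"dx": 0.33,"dy": 0.15,"dz": 0,"rx": 0,"ry": 0,"rz": 0,"claw": 0},{"dx": 0.33,"dy": 0.15,"dz": 0,"rx": 0,"ry": 0,"rz": 0,"claw": 0},{"dx": 0,"dy": 0,"dz": 0.2,"rx": 0,"ry": 0,"rz": 0,"claw": 0}])

```text
time_s: 3.95
ee_pos: [0.4881, 0.1028, 0.2833]
eef_rot: [3.139, -0.001, 1.54]
force: [-0.1, -0.6, 0.2]
grip_width: 0.0939
grip_force: 0.0
```

```bash
python3 - <<'E'
from m import *
q,W,(H,S,V)=wrist('w2.png'); print(telemetry.get_obs()['ee_pos'])
z=W[...,2]; near=np.hypot(W[...,0]-.5,W[...,1]-.13)<.11
o=near&((H<16)|(H>172))&(S>150)&(z>.123); P,_=big(o,W); print('top',len(P),rect(P),P.mean(0))
b=near&(S<60)&(V>120)&(z>.064)&(z<.075); print('bar',b.sum(),rect(W[b]),W[b].mean(0))
b=near&(z>.0035)&(z<.03)&(S<90); P,_=big(b,W); print('foot',len(P),rect(P))
E
```

```text
[0.48629394 0.10124015 0.27879433]
top 24 (array([503.9, 148.6]), array([ 0.3, 21.4]), 88.7) [0.50388117 0.14862379 0.126015  ]
bar 1664 (array([503.9, 133.3]), array([115.5,  40.9]), 88.0) [0.50413822 0.14034443 0.06722288]
foot 3987 (array([503.8, 133.9]), array([124.8,  90.1]), 87.9)
```

View pics/w2.png

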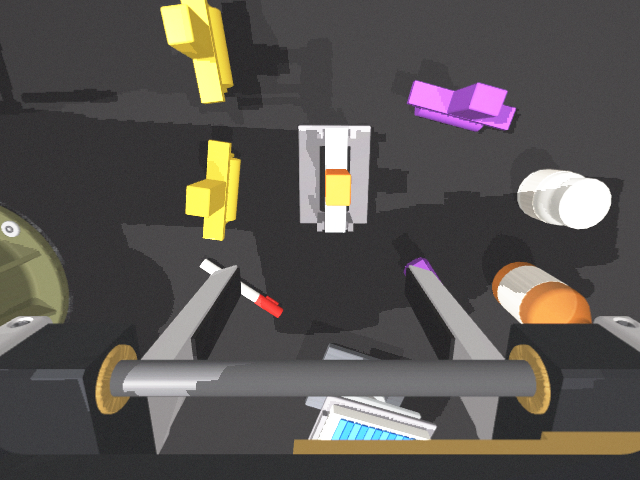

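The view shows the orange handle at (338,187) in the rest, with clear space around it. Rest centre measures (0.504, 0.134) at yaw -2.1°. Next I line up and descend.

>>> step_arm(plan=[{"dx": 0.11,"dy": 0.06,"dz": 0,"rx": 0,"ry": 0,"rz": 0.004,"claw": 0},{"dx": 0.11,"dy": 0.06,"dz": 0,"rx": 0,"ry": 0,"rz": 0,"claw": 0},{"dx": 0.11,"dy": 0.05,"dz": 0.2,"rx": 0,"ry": 0,"rz": 0,"claw": 0},{"dx": 0,"dy": 0,"dz": 0.3,"rx": 0,"ry": 0,"rz": 0,"claw": 0},{"dx": 0,"dy": 0,"dz": 0.3,"rx": 0,"ry": 0,"rz": 0,"claw": 0},{"dx": 0,"dy": 0,"dz": 0.3,"rx": 0,"ry": 0,"rz": 0,"claw": 0},{"dx": 0,"dy": 0,"dz": 0.2,"rx": 0,"ry": 0,"rz": 0,"claw": 0},{"dx": 0,"dy": 0,"dz": 0.0,"rx": 0,"ry": 0,"rz": 0,"claw": 0}])

```text
time_s: 4.8
ee_pos: [0.5043, 0.1323, 0.1509]
eef_rot: [-3.138, 0.001, 1.534]
force: [-0.7, 0.2, 1.0]
grip_width: 0.0937
grip_force: 0.0
```

```bash
python3 - <<'E'
from m import *
q,W,(H,S,V)=wrist('w3.png'); o=telemetry.get_obs(); print(o['ee_pos'],o['eef_rot'])
z=W[...,2]; near=np.hypot(W[...,0]-.5,W[...,1]-.13)<.11
o=near&((H<30)|(H>172))&(S>100)&(z>.075); P,_=big(o,W); print('orange',len(P),rect(P),rect(P[P[:,2]>.124]),P[:,2].max())
b=near&(S<60)&(V>120)&(z>.062)&(z<.075); print('bar',b.sum(),rect(W[b]),W[b].mean(0))
b=near&(z>.0035)&(z<.03)&(S<90); P,_=big(b,W); print('foot',len(P),rect(P))
E
```

```text
[0.50497792 0.13240032 0.15265557] [-3.14083353e+00  1.31982046e-04  1.53398200e+00]
orange 5824 (array([523.5, 162.2]), array([49.3, 91.5]), 45.8) (array([523.5, 162.2]), array([49.3, 91.5]), 45.8) 0.312527256296465
bar 2885 (array([504.1, 133.6]), array([116.5,  42. ]), 88.2) [0.50458988 0.15175864 0.06713344]
foot 7230 (array([503.8, 133.9]), array([124.9,  90.1]), 88.0)
```

>>> step_arm(plan=[{"dx": 0.012,"dy": -0.007,"dz": 0.27,"rx": 0,"ry": 0,"rz": 0,"claw": 0},{"dx": 0,"dy": 0,"dz": 0.27,"rx": 0,"ry": 0,"rz": 0,"claw": 0},{"dx": 0,"dy": 0,"dz": 0,"rx": 0,"ry": 0,"rz": 0,"claw": 0},{"dx": 0,"dy": 0,"dz": 0,"rx": 0,"ry": 0,"rz": 0,"claw": 1},{"dx": 0,"dy": 0,"dz": 0,"rx": 0,"ry": 0,"rz": 0,"claw": 1},{"dx": 0,"dy": 0,"dz": 0,"rx": 0,"ry": 0,"rz": 0,"claw": 1},{"dx": 0,"dy": 0,"dz": 0,"rx": 0,"ry": 0,"rz": 0,"claw": 1},{"dx": 0,"dy": 0,"dz": 0,"rx": 0,"ry": 0,"rz": 0,"claw": 1},{"dx": 0,"dy": 0,"dz": 0,"rx": 0,"ry": 0,"rz": 0,"claw": 1},{"dx": 0,"dy": 0,"dz": 0,"rx": 0,"ry": 0,"rz": 0,"claw": 1}], grip_force=50)

```text
time_s: 5.85
ee_pos: [0.504, 0.1335, 0.0985]
eef_rot: [-3.142, -0.0, 1.535]
force: [0.7, 0.1, 0.4]
grip_width: 0.0411
grip_force: 0.0
```

>>> step_arm(plan=[{"dx": 0,"dy": 0,"dz": 0,"rx": 0,"ry": 0,"rz": 0,"claw": 1},{"dx": 0,"dy": 0,"dz": 0,"rx": 0,"ry": 0,"rz": 0,"claw": 1},{"dx": 0,"dy": 0,"dz": 0,"rx": 0,"ry": 0,"rz": 0,"claw": 1},{"dx": 0,"dy": 0,"dz": 0,"rx": 0,"ry": 0,"rz": 0,"claw": 1},{"dx": 0,"dy": 0,"dz": 0,"rx": 0,"ry": 0,"rz": 0,"claw": 1}])

```text
time_s: 6.35
ee_pos: [0.504, 0.1334, 0.0984]
eef_rot: [-3.141, 0.0, 1.535]
force: [0.3, -0.2, 0.9]
grip_width: 0.0239
grip_force: 50.0
```

>>> step_arm(plan=[{"dx": 0,"dy": 0,"dz": -0.1,"rx": 0,"ry": 0,"rz": 0,"claw": 1},{"dx": 0,"dy": 0,"dz": -0.15,"rx": 0,"ry": 0,"rz": 0,"claw": 1},{"dx": 0,"dy": 0,"dz": -0.2,"rx": 0,"ry": 0,"rz": 0,"claw": 1},{"dx": 0,"dy": 0,"dz": -0.2,"rx": 0,"ry": 0,"rz": 0,"claw": 1},{"dx": 0,"dy": 0,"dz": -0.2,"rx": 0,"ry": 0,"rz": 0,"claw": 1},{"dx": 0,"dy": 0,"dz": -0.2,"rx": 0,"ry": 0,"rz": 0,"claw": 1},{"dx": 0,"dy": 0,"dz": -0.2,"rx": 0,"ry": 0,"rz": 0,"claw": 1},{"dx": 0,"dy": 0,"dz": -0.2,"rx": 0,"ry": 0,"rz": 0,"claw": 1},{"dx": 0,"dy": 0,"dz": 0,"rx": 0,"ry": 0,"rz": 0,"claw": 1},{"dx": 0,"dy": 0,"dz": 0,"rx": 0,"ry": 0,"rz": 0,"claw": 1}])

```text
time_s: 7.35
ee_pos: [0.5038, 0.1334, 0.243]
eef_rot: [-3.141, 0.0, 1.535]
force: [-0.9, -0.3, -3.4]
grip_width: 0.0241
grip_force: 50.0
```

```bash
python3 - <<'E'
from m import *
fs=[]
for i in range(4):
    p=shot('top'); o=telemetry.get_obs(); fs.append(np.r_[o['force'],o['moment']])
print(np.mean(fs,0).round(2),np.std(fs,0).round(2),o['ee_pos'])
# careful plate fit from top and an earlier scene: bystander box
q,W,(H,S,V)=wrist('w4.png'); z=W[...,2]
Pt=world(p); zz=Pt[...,2]
h=cv2.cvtColor(p['img'],cv2.COLOR_RGB2HSV)
b=(np.hypot(Pt[...,0]-.535,Pt[...,1]+.19)<.1)&(h[...,0]>95)&(h[...,0]<125)&(h[...,1]>120)&(zz>.1); print(b.sum(),rect(Pt[b]))
b=(zz>.1)&(Pt[...,0]>.35)&(Pt[...,0]<.7)&(Pt[...,1]<-.27)&(Pt[...,1]>-.6); print(rect(Pt[b]),Pt[b].min(0),Pt[b].max(0))
E
```

```text
[-0.53 -0.02 -3.4  -0.02 -0.08 -0.03] [0.41 0.35 0.47 0.01 0.02 0.02] [0.50367601 0.13338297 0.24241231]
2168 (array([ 535.8, -190.5]), array([ 78.9, 106. ]), 68.0)
(array([ 525. , -488.1]), array([350.5, 221.7]), 0.1) [ 0.35000295 -0.59929039  0.10002715] [ 0.69997359 -0.3769035   0.17616114]
```

>>> step_arm(plan=[{"dx": -0.306,"dy": -0.003,"dz": 0,"rx": 0,"ry": 0,"rz": 0,"claw": 1},{"dx": -0.306,"dy": -0.003,"dz": 0,"rx": 0,"ry": 0,"rz": 0,"claw": 1},{"dx": -0.306,"dy": -0.003,"dz": 0,"rx": 0,"ry": 0,"rz": 0,"claw": 1},{"dx": -0.306,"dy": -0.003,"dz": 0,"rx": 0,"ry": 0,"rz": 0,"claw": 1},{"dx": -0.306,"dy": -0.003,"dz": 0,"rx": 0,"ry": 0,"rz": 0,"claw": 1},{"dx": -0.306,"dy": -0.003,"dz": 0,"rx": 0,"ry": 0,"rz": 0,"claw": 1},{"dx": -0.306,"dy": -0.003,"dz": 0,"rx": 0,"ry": 0,"rz": 0,"claw": 1},{"dx": -0.306,"dy": -0.003,"dz": 0,"rx": 0,"ry": 0,"rz": 0,"claw": 1},{"dx": -0.306,"dy": -0.003,"dz": 0,"rx": 0,"ry": 0,"rz": 0,"claw": 1},{"dx": -0.306,"dy": -0.003,"dz": 0,"rx": 0,"ry": 0,"rz": 0,"claw": 1}])

```text
time_s: 8.6
ee_pos: [0.4898, -0.1735, 0.243]
eef_rot: [-3.141, -0.0, 1.535]
force: [0.8, -0.1, -3.6]
grip_width: 0.0242
grip_force: 50.0
```

>>> step_arm(plan=[{"dx": 0,"dy": 0,"dz": 0,"rx": 0,"ry": 0,"rz": 0.055,"claw": 1},{"dx": 0,"dy": 0,"dz": 0,"rx": 0,"ry": 0,"rz": 0.055,"claw": 1},{"dx": 0,"dy": 0,"dz": 0,"rx": 0,"ry": 0,"rz": 0.055,"claw": 1},{"dx": 0,"dy": 0,"dz": 0,"rx": 0,"ry": 0,"rz": 0.055,"claw": 1},{"dx": 0,"dy": 0,"dz": 0,"rx": 0,"ry": 0,"rz": 0,"claw": 1},{"dx": 0,"dy": 0,"dz": 0,"rx": 0,"ry": 0,"rz": 0,"claw": 1}])

```text
time_s: 9.2
ee_pos: [0.49, -0.1722, 0.2431]
eef_rot: [-3.141, -0.0, 1.192]
force: [0.0, 0.3, -3.5]
grip_width: 0.0239
grip_force: 50.0
```

```bash
cat > st.py <<'E'
from m import *
C=np.array([.5362,-.1904]); a=np.radians(-21.9); u=np.array([np.cos(a),np.sin(a)]); v=np.array([-u[1],u[0]])
def st(n=3):
    F=[]
    for i in range(n): shot('top') if i else 0; o=telemetry.get_obs(); F.append(o['force'])
    d=o['ee_pos'][:2]-C; f=np.mean(F,0)
    print('t %.2f s %.2f lat %.2f wheelz %.2f yawerr %.2fdeg rp %s F %s N=%.1f'%(o['time_s'],d@u*1e3,d@v*1e3,(o['ee_pos'][2]-.0824)*1e3,np.degrees(o['eef_rot'][2]-a)-90,o['eef_rot'][:2].round(4),f.round(1),f[2]+3.2))
E
python3 - <<'E'
from st import *
st()
import cv2
p=shot('scene'); cv2.imwrite('pics/s2.png',cv2.resize(p['img'][90:290,130:400,::-1],(800,593),interpolation=cv2.INTER_CUBIC))
E
```

```text
t 9.30 s -49.56 lat -0.31 wheelz 160.91 yawerr 0.18deg rp [-3.1414 -0.    ] F [-0.   0.  -3.2] N=0.0
```

View pics/s2.png

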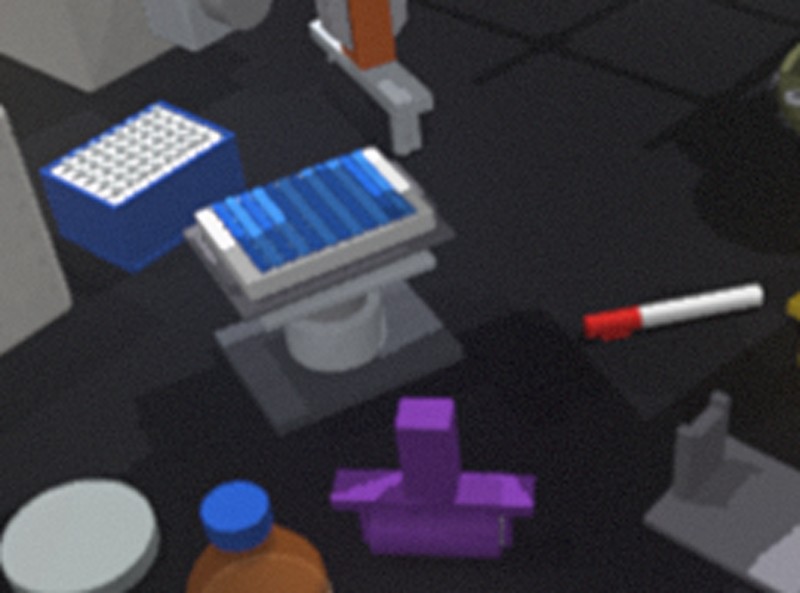

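>>> step_arm(plan=[{"dx": 0,"dy": 0,"dz": 0.1,"rx": 0,"ry": 0,"rz": 0.002,"claw": 1},{"dx": 0,"dy": 0,"dz": 0.1,"rx": 0,"ry": 0,"rz": 0,"claw": 1},{"dx": 0,"dy": 0,"dz": 0.07,"rx": 0,"ry": 0,"rz": 0,"claw": 1},{"dx": 0,"dy": 0,"dz": 0.05,"rx": 0,"ry": 0,"rz": 0,"claw": 1},{"dx": 0,"dy": 0,"dz": 0.01,"rx": 0,"ry": 0,"rz": 0,"claw": 1},{"dx": 0,"dy": 0,"dz": 0,"rx": 0,"ry": 0,"rz": 0,"claw": 1},{"dx": 0,"dy": 0,"dz": 0,"rx": 0,"ry": 0,"rz": 0,"claw": 1}])

```text
time_s: 10.05
ee_pos: [0.4903, -0.1723, 0.2108]
eef_rot: [3.141, 0.0, 1.186]
force: [-0.2, 0.2, -3.2]
grip_width: 0.0236
grip_force: 50.0
```

```bash
python3 -c "
from st import *
st()"
```

```text
t 10.15 s -49.40 lat -0.35 wheelz 128.37 yawerr -0.12deg rp [3.141 0.   ] F [ 0.   0.4 -3.3] N=-0.1
```

>>> step_arm(plan=[{"dx": 0,"dy": 0,"dz": 0.005,"rx": 0,"ry": 0,"rz": 0,"claw": 1},{"dx": 0,"dy": 0,"dz": 0.005,"rx": 0,"ry": 0,"rz": 0,"claw": 1},{"dx": 0,"dy": 0,"dz": 0.005,"rx": 0,"ry": 0,"rz": 0,"claw": 1},{"dx": 0,"dy": 0,"dz": 0.005,"rx": 0,"ry": 0,"rz": 0,"claw": 1},{"dx": 0,"dy": 0,"dz": 0.005,"rx": 0,"ry": 0,"rz": 0,"claw": 1},{"dx": 0,"dy": 0,"dz": 0.005,"rx": 0,"ry": 0,"rz": 0,"claw": 1},{"dx": 0,"dy": 0,"dz": 0,"rx": 0,"ry": 0,"rz": 0,"claw": 1},{"dx": 0,"dy": 0,"dz": 0,"rx": 0,"ry": 0,"rz": 0,"claw": 1}])

```text
time_s: 10.95
ee_pos: [0.4901, -0.1723, 0.2074]
eef_rot: [-3.142, -0.0, 1.186]
force: [0.6, -0.3, -3.3]
grip_width: 0.0238
grip_force: 50.0
```

```bash
python3 -c "
from st import *
st()"
```

```text
t 11.05 s -49.52 lat -0.34 wheelz 125.07 yawerr -0.12deg rp [3.1416 0.    ] F [ 0.5  0.  -3.4] N=-0.2
```

>>> step_arm(plan=[{"dx": 0,"dy": 0,"dz": 0.005,"rx": 0,"ry": 0,"rz": 0,"claw": 1},{"dx": 0,"dy": 0,"dz": 0.005,"rx": 0,"ry": 0,"rz": 0,"claw": 1},{"dx": 0,"dy": 0,"dz": 0.005,"rx": 0,"ry": 0,"rz": 0,"claw": 1},{"dx": 0,"dy": 0,"dz": 0,"rx": 0,"ry": 0,"rz": 0,"claw": 1},{"dx": 0,"dy": 0,"dz": 0,"rx": 0,"ry": 0,"rz": 0,"claw": 1}])

```text
time_s: 11.55
ee_pos: [0.4902, -0.1723, 0.2061]
eef_rot: [3.141, -0.0, 1.186]
force: [0.2, 0.5, 0.5]
grip_width: 0.0237
grip_force: 50.0
```

```bash
python3 -c "
from st import *
st()"
```

```text
t 11.65 s -49.47 lat -0.33 wheelz 123.64 yawerr -0.12deg rp [ 3.1414 -0.    ] F [ 0.4 -0.1  0.6] N=3.8
```

>>> step_arm(plan=[{"dx": 0,"dy": 0,"dz": 0.005,"rx": 0,"ry": 0,"rz": 0,"claw": 1},{"dx": 0,"dy": 0,"dz": 0.005,"rx": 0,"ry": 0,"rz": 0,"claw": 1},{"dx": 0,"dy": 0,"dz": 0.005,"rx": 0,"ry": 0,"rz": 0,"claw": 1},{"dx": 0,"dy": 0,"dz": 0.005,"rx": 0,"ry": 0,"rz": 0,"claw": 1},{"dx": 0,"dy": 0,"dz": 0.005,"rx": 0,"ry": 0,"rz": 0,"claw": 1},{"dx": 0,"dy": 0,"dz": 0.005,"rx": 0,"ry": 0,"rz": 0,"claw": 1},{"dx": 0,"dy": 0,"dz": 0,"rx": 0,"ry": 0,"rz": 0,"claw": 1},{"dx": 0,"dy": 0,"dz": 0,"rx": 0,"ry": 0,"rz": 0,"claw": 1}])

```text
time_s: 12.45
ee_pos: [0.4901, -0.1722, 0.203]
eef_rot: [3.142, -0.0, 1.186]
force: [-0.7, -0.4, 4.5]
grip_width: 0.0236
grip_force: 50.0
```

```bash
python3 -c "
from st import *
st()"
```

```text
t 12.55 s -49.51 lat -0.35 wheelz 120.58 yawerr -0.12deg rp [3.1415 0.    ] F [-0.9  0.4  4.5] N=7.7
```

>>> step_arm(plan=[{"dx": 0,"dy": 0,"dz": 0.005,"rx": 0,"ry": 0,"rz": 0,"claw": 1},{"dx": 0,"dy": 0,"dz": 0.005,"rx": 0,"ry": 0,"rz": 0,"claw": 1},{"dx": 0,"dy": 0,"dz": 0.005,"rx": 0,"ry": 0,"rz": 0,"claw": 1},{"dx": 0,"dy": 0,"dz": 0.005,"rx": 0,"ry": 0,"rz": 0,"claw": 1},{"dx": 0,"dy": 0,"dz": 0,"rx": 0,"ry": 0,"rz": 0,"claw": 1},{"dx": 0,"dy": 0,"dz": 0,"rx": 0,"ry": 0,"rz": 0,"claw": 1}])

```text
time_s: 13.15
ee_pos: [0.4904, -0.1724, 0.2015]
eef_rot: [3.14, 0.0, 1.186]
force: [-1.0, -0.4, 8.0]
grip_width: 0.0238
grip_force: 50.0
```

```bash
python3 -c "
from st import *
st()"
```

```text
t 13.25 s -49.25 lat -0.34 wheelz 119.07 yawerr -0.12deg rp [3.1405 0.    ] F [-1.5  0.1  8.5] N=11.7
```

>>> step_arm(plan=[{"dx": 0,"dy": 0,"dz": 0.004,"rx": 0,"ry": 0,"rz": 0,"claw": 1},{"dx": 0,"dy": 0,"dz": 0.004,"rx": 0,"ry": 0,"rz": 0,"claw": 1},{"dx": 0,"dy": 0,"dz": 0.004,"rx": 0,"ry": 0,"rz": 0,"claw": 1},{"dx": 0,"dy": 0,"dz": 0,"rx": 0,"ry": 0,"rz": 0,"claw": 1},{"dx": 0,"dy": 0,"dz": 0,"rx": 0,"ry": 0,"rz": 0,"claw": 1}])

```text
time_s: 13.75
ee_pos: [0.4906, -0.1724, 0.2006]
eef_rot: [3.14, 0.0, 1.186]
force: [-0.5, 0.5, 11.7]
grip_width: 0.0239
grip_force: 50.0
```

```bash
python3 -c "
from st import *
st()"
```

```text
t 13.85 s -49.06 lat -0.32 wheelz 118.22 yawerr -0.12deg rp [3.1397e+00 1.0000e-04] F [-1.1  0.7 10.8] N=14.0
```

>>> step_arm(plan=[{"dx": 0,"dy": 0.01,"dz": 0.001,"rx": 0,"ry": 0,"rz": 0,"claw": 1},{"dx": 0,"dy": 0.01,"dz": 0.001,"rx": 0,"ry": 0,"rz": 0,"claw": 1},{"dx": 0,"dy": 0.01,"dz": 0.001,"rx": 0,"ry": 0,"rz": 0,"claw": 1},{"dx": 0,"dy": 0.01,"dz": 0.001,"rx": 0,"ry": 0,"rz": 0,"claw": 1},{"dx": 0,"dy": 0.01,"dz": 0.001,"rx": 0,"ry": 0,"rz": 0,"claw": 1},{"dx": 0,"dy": 0.01,"dz": 0,"rx": 0,"ry": 0,"rz": 0,"claw": 1},{"dx": 0,"dy": 0.01,"dz": 0,"rx": 0,"ry": 0,"rz": 0,"claw": 1},{"dx": 0,"dy": 0.01,"dz": 0,"rx": 0,"ry": 0,"rz": 0,"claw": 1},{"dx": 0,"dy": 0,"dz": 0,"rx": 0,"ry": 0,"rz": 0,"claw": 1},{"dx": 0,"dy": 0,"dz": 0,"rx": 0,"ry": 0,"rz": 0,"claw": 1}])

```text
time_s: 14.85
ee_pos: [0.4981, -0.1754, 0.2002]
eef_rot: [3.139, 0.0, 1.186]
force: [-2.1, 1.0, 12.2]
grip_width: 0.0236
grip_force: 50.0
```

```bash
python3 -c "
from st import *
st()"
```

```text
t 14.95 s -40.99 lat -0.35 wheelz 117.82 yawerr -0.12deg rp [3.1394 0.    ] F [-1.3  0.6 11.4] N=14.6
```

>>> step_arm(plan=[{"dx": 0,"dy": 0.012,"dz": 0.001,"rx": 0,"ry": 0,"rz": 0,"claw": 1},{"dx": 0,"dy": 0.012,"dz": 0.001,"rx": 0,"ry": 0,"rz": 0,"claw": 1},{"dx": 0,"dy": 0.012,"dz": 0.001,"rx": 0,"ry": 0,"rz": 0,"claw": 1},{"dx": 0,"dy": 0.012,"dz": 0.001,"rx": 0,"ry": 0,"rz": 0,"claw": 1},{"dx": 0,"dy": 0.012,"dz": 0,"rx": 0,"ry": 0,"rz": 0,"claw": 1},{"dx": 0,"dy": 0.012,"dz": 0,"rx": 0,"ry": 0,"rz": 0,"claw": 1},{"dx": 0,"dy": 0.012,"dz": 0,"rx": 0,"ry": 0,"rz": 0,"claw": 1},{"dx": 0,"dy": 0.012,"dz": 0,"rx": 0,"ry": 0,"rz": 0,"claw": 1},{"dx": 0,"dy": 0.012,"dz": 0,"rx": 0,"ry": 0,"rz": 0,"claw": 1},{"dx": 0,"dy": 0.012,"dz": 0,"rx": 0,"ry": 0,"rz": 0,"claw": 1}])

```text
time_s: 15.95
ee_pos: [0.5092, -0.1799, 0.1999]
eef_rot: [3.139, 0.0, 1.187]
force: [-1.4, 0.7, 12.1]
grip_width: 0.0237
grip_force: 50.0
```

```bash
python3 -c "
from st import *
st()"
```

```text
t 16.05 s -28.78 lat -0.39 wheelz 117.54 yawerr -0.12deg rp [3.139 0.   ] F [-0.7  0.8 11.9] N=15.1
```

>>> step_arm(plan=[{"dx": 0,"dy": 0.012,"dz": 0.001,"rx": 0,"ry": 0,"rz": 0,"claw": 1},{"dx": 0,"dy": 0.012,"dz": 0.001,"rx": 0,"ry": 0,"rz": 0,"claw": 1},{"dx": 0,"dy": 0.012,"dz": 0.001,"rx": 0,"ry": 0,"rz": 0,"claw": 1},{"dx": 0,"dy": 0.012,"dz": 0.001,"rx": 0,"ry": 0,"rz": 0,"claw": 1},{"dx": 0,"dy": 0.012,"dz": 0.001,"rx": 0,"ry": 0,"rz": 0,"claw": 1},{"dx": 0,"dy": 0.012,"dz": 0.001,"rx": 0,"ry": 0,"rz": 0,"claw": 1},{"dx": 0,"dy": 0.012,"dz": 0,"rx": 0,"ry": 0,"rz": 0,"claw": 1},{"dx": 0,"dy": 0.012,"dz": 0,"rx": 0,"ry": 0,"rz": 0,"claw": 1},{"dx": 0,"dy": 0.012,"dz": 0,"rx": 0,"ry": 0,"rz": 0,"claw": 1},{"dx": 0,"dy": 0.012,"dz": 0,"rx": 0,"ry": 0,"rz": 0,"claw": 1}])

```text
time_s: 17.05
ee_pos: [0.5205, -0.1845, 0.1995]
eef_rot: [3.139, 0.0, 1.186]
force: [-0.1, -0.4, 12.5]
grip_width: 0.0239
grip_force: 50.0
```

```bash
python3 -c "
from st import *
st()"
```

```text
t 17.15 s -16.63 lat -0.40 wheelz 117.08 yawerr -0.12deg rp [ 3.1384 -0.    ] F [ 0.4 -0.2 12.3] N=15.5
```

>>> step_arm(plan=[{"dx": 0,"dy": 0.012,"dz": 0.001,"rx": 0,"ry": 0,"rz": 0,"claw": 1},{"dx": 0,"dy": 0.012,"dz": 0.001,"rx": 0,"ry": 0,"rz": 0,"claw": 1},{"dx": 0,"dy": 0.012,"dz": 0.001,"rx": 0,"ry": 0,"rz": 0,"claw": 1},{"dx": 0,"dy": 0.012,"dz": 0.001,"rx": 0,"ry": 0,"rz": 0,"claw": 1},{"dx": 0,"dy": 0.012,"dz": 0,"rx": 0,"ry": 0,"rz": 0,"claw": 1},{"dx": 0,"dy": 0.012,"dz": 0,"rx": 0,"ry": 0,"rz": 0,"claw": 1},{"dx": 0,"dy": 0.012,"dz": 0,"rx": 0,"ry": 0,"rz": 0,"claw": 1},{"dx": 0,"dy": 0.012,"dz": 0,"rx": 0,"ry": 0,"rz": 0,"claw": 1},{"dx": 0,"dy": 0.012,"dz": 0,"rx": 0,"ry": 0,"rz": 0,"claw": 1},{"dx": 0,"dy": 0.012,"dz": 0,"rx": 0,"ry": 0,"rz": 0,"claw": 1}])

```text
time_s: 18.15
ee_pos: [0.5314, -0.1889, 0.199]
eef_rot: [3.139, 0.0, 1.187]
force: [-1.9, 0.7, 12.2]
grip_width: 0.0236
grip_force: 50.0
```

```bash
python3 -c "
from st import *
st()"
```

```text
t 18.25 s -4.87 lat -0.42 wheelz 116.63 yawerr -0.12deg rp [ 3.1392 -0.    ] F [-1.3  0.8 12.7] N=15.9
```

>>> step_arm(plan=[{"dx": 0,"dy": 0.012,"dz": 0.001,"rx": 0,"ry": 0,"rz": 0,"claw": 1},{"dx": 0,"dy": 0.012,"dz": 0.001,"rx": 0,"ry": 0,"rz": 0,"claw": 1},{"dx": 0,"dy": 0.012,"dz": 0.001,"rx": 0,"ry": 0,"rz": 0,"claw": 1},{"dx": 0,"dy": 0.012,"dz": 0,"rx": 0,"ry": 0,"rz": 0,"claw": 1},{"dx": 0,"dy": 0.012,"dz": 0,"rx": 0,"ry": 0,"rz": 0,"claw": 1},{"dx": 0,"dy": 0.012,"dz": 0,"rx": 0,"ry": 0,"rz": 0,"claw": 1},{"dx": 0,"dy": 0.012,"dz": 0,"rx": 0,"ry": 0,"rz": 0,"claw": 1},{"dx": 0,"dy": 0.012,"dz": 0,"rx": 0,"ry": 0,"rz": 0,"claw": 1}])

```text
time_s: 19.05
ee_pos: [0.5404, -0.1925, 0.1988]
eef_rot: [3.139, -0.0, 1.187]
force: [-0.7, 0.4, 12.7]
grip_width: 0.0237
grip_force: 50.0
```

```bash
python3 -c "
from st import *
st()"
```

```text
t 19.15 s 4.77 lat -0.42 wheelz 116.37 yawerr -0.12deg rp [3.139 0.   ] F [-1.1  0.6 12.6] N=15.8
```

>>> step_arm(plan=[{"dx": 0,"dy": 0.012,"dz": 0.001,"rx": 0,"ry": 0,"rz": 0,"claw": 1},{"dx": 0,"dy": 0.012,"dz": 0.001,"rx": 0,"ry": 0,"rz": 0,"claw": 1},{"dx": 0,"dy": 0.012,"dz": 0.001,"rx": 0,"ry": 0,"rz": 0,"claw": 1},{"dx": 0,"dy": 0.012,"dz": 0.001,"rx": 0,"ry": 0,"rz": 0,"claw": 1},{"dx": 0,"dy": 0.012,"dz": 0,"rx": 0,"ry": 0,"rz": 0,"claw": 1},{"dx": 0,"dy": 0.012,"dz": 0,"rx": 0,"ry": 0,"rz": 0,"claw": 1},{"dx": 0,"dy": 0.012,"dz": 0,"rx": 0,"ry": 0,"rz": 0,"claw": 1},{"dx": 0,"dy": 0.012,"dz": 0,"rx": 0,"ry": 0,"rz": 0,"claw": 1},{"dx": 0,"dy": 0.012,"dz": 0,"rx": 0,"ry": 0,"rz": 0,"claw": 1},{"dx": 0,"dy": 0.012,"dz": 0,"rx": 0,"ry": 0,"rz": 0,"claw": 1}])

```text
time_s: 20.15
ee_pos: [0.5516, -0.1971, 0.1985]
eef_rot: [3.139, 0.0, 1.187]
force: [-0.2, 1.1, 11.6]
grip_width: 0.0237
grip_force: 50.0
```

```bash
python3 -c "
from st import *
st()"
```

```text
t 20.25 s 16.91 lat -0.45 wheelz 116.09 yawerr -0.12deg rp [ 3.1385 -0.    ] F [-0.1  0.7 12.4] N=15.6
```

>>> step_arm(plan=[{"dx": 0,"dy": 0.012,"dz": 0.001,"rx": 0,"ry": 0,"rz": 0,"claw": 1},{"dx": 0,"dy": 0.012,"dz": 0.001,"rx": 0,"ry": 0,"rz": 0,"claw": 1},{"dx": 0,"dy": 0.012,"dz": 0.001,"rx": 0,"ry": 0,"rz": 0,"claw": 1},{"dx": 0,"dy": 0.012,"dz": 0,"rx": 0,"ry": 0,"rz": 0,"claw": 1},{"dx": 0,"dy": 0.012,"dz": 0,"rx": 0,"ry": 0,"rz": 0,"claw": 1},{"dx": 0,"dy": 0.012,"dz": 0,"rx": 0,"ry": 0,"rz": 0,"claw": 1},{"dx": 0,"dy": 0.012,"dz": 0,"rx": 0,"ry": 0,"rz": 0,"claw": 1},{"dx": 0,"dy": 0.012,"dz": 0,"rx": 0,"ry": 0,"rz": 0,"claw": 1},{"dx": 0,"dy": 0.012,"dz": 0,"rx": 0,"ry": 0,"rz": 0,"claw": 1},{"dx": 0,"dy": 0.012,"dz": 0,"rx": 0,"ry": 0,"rz": 0,"claw": 1}])

```text
time_s: 21.25
ee_pos: [0.5628, -0.2016, 0.1982]
eef_rot: [3.139, -0.0, 1.186]
force: [-1.9, 0.2, 11.6]
grip_width: 0.0239
grip_force: 50.0
```

```bash
python3 -c "
from st import *
st()"
```

```text
t 21.35 s 28.83 lat -0.50 wheelz 115.76 yawerr -0.12deg rp [3.1387 0.    ] F [-0.6  0.3 12.1] N=15.3
```

>>> step_arm(plan=[{"dx": 0,"dy": 0.01,"dz": 0.001,"rx": 0,"ry": 0,"rz": 0,"claw": 1},{"dx": 0,"dy": 0.01,"dz": 0.001,"rx": 0,"ry": 0,"rz": 0,"claw": 1},{"dx": 0,"dy": 0.01,"dz": 0.001,"rx": 0,"ry": 0,"rz": 0,"claw": 1},{"dx": 0,"dy": 0.01,"dz": 0.001,"rx": 0,"ry": 0,"rz": 0,"claw": 1},{"dx": 0,"dy": 0.01,"dz": 0.001,"rx": 0,"ry": 0,"rz": 0,"claw": 1},{"dx": 0,"dy": 0.01,"dz": 0,"rx": 0,"ry": 0,"rz": 0,"claw": 1},{"dx": 0,"dy": 0.01,"dz": 0,"rx": 0,"ry": 0,"rz": 0,"claw": 1},{"dx": 0,"dy": 0.01,"dz": 0,"rx": 0,"ry": 0,"rz": 0,"claw": 1},{"dx": 0,"dy": 0.01,"dz": 0,"rx": 0,"ry": 0,"rz": 0,"claw": 1},{"dx": 0,"dy": 0.01,"dz": 0,"rx": 0,"ry": 0,"rz": 0,"claw": 1}])

```text
time_s: 22.35
ee_pos: [0.5719, -0.2053, 0.1977]
eef_rot: [3.139, 0.0, 1.186]
force: [-2.2, 0.4, 13.2]
grip_width: 0.024
grip_force: 50.0
```

```bash
python3 -c "
from st import *
st()"
```

```text
t 22.45 s 38.72 lat -0.50 wheelz 115.29 yawerr -0.12deg rp [ 3.139 -0.   ] F [-1.6  0.7 12.9] N=16.1
```

>>> step_arm(plan=[{"dx": 0,"dy": 0.01,"dz": 0.001,"rx": 0,"ry": 0,"rz": 0,"claw": 1},{"dx": 0,"dy": 0.01,"dz": 0.001,"rx": 0,"ry": 0,"rz": 0,"claw": 1},{"dx": 0,"dy": 0.01,"dz": 0.001,"rx": 0,"ry": 0,"rz": 0,"claw": 1},{"dx": 0,"dy": 0.01,"dz": 0,"rx": 0,"ry": 0,"rz": 0,"claw": 1},{"dx": 0,"dy": 0.01,"dz": 0,"rx": 0,"ry": 0,"rz": 0,"claw": 1},{"dx": 0,"dy": 0.01,"dz": 0,"rx": 0,"ry": 0,"rz": 0,"claw": 1},{"dx": 0,"dy": 0.01,"dz": 0,"rx": 0,"ry": 0,"rz": 0,"claw": 1},{"dx": 0,"dy": 0,"dz": 0,"rx": 0,"ry": 0,"rz": 0,"claw": 1}])

```text
time_s: 23.25
ee_pos: [0.5787, -0.208, 0.1975]
eef_rot: [3.138, -0.0, 1.186]
force: [0.4, -0.0, 12.4]
grip_width: 0.0237
grip_force: 50.0
```

```bash
python3 -c "
from st import *
st()"
```

```text
t 23.35 s 45.98 lat -0.52 wheelz 115.17 yawerr -0.12deg rp [ 3.1379 -0.    ] F [ 0.7 -0.4 12.7] N=15.9
```

>>> step_arm(plan=[{"dx": 0,"dy": 0.01,"dz": 0.001,"rx": 0,"ry": 0,"rz": 0,"claw": 1},{"dx": 0,"dy": 0.01,"dz": 0.001,"rx": 0,"ry": 0,"rz": 0,"claw": 1},{"dx": 0,"dy": 0.01,"dz": 0,"rx": 0,"ry": 0,"rz": 0,"claw": 1},{"dx": 0,"dy": 0.01,"dz": 0,"rx": 0,"ry": 0,"rz": 0,"claw": 1},{"dx": 0,"dy": 0,"dz": 0,"rx": 0,"ry": 0,"rz": 0,"claw": 1},{"dx": 0,"dy": 0,"dz": 0,"rx": 0,"ry": 0,"rz": 0,"claw": 1}])

```text
time_s: 23.95
ee_pos: [0.5824, -0.2095, 0.1974]
eef_rot: [3.138, 0.0, 1.186]
force: [0.5, 0.2, 12.8]
grip_width: 0.0235
grip_force: 50.0
```

```bash
cat > chk.py <<'E'
from st import *
st()
acc=[];
for n in ['scene']*6+['top']*3+['wrist']*4:
    if n=='wrist': q,W,hs=wrist('w_%s.png'%len(acc)); H,S,V=hs
    else:
        p=shot(n,'e_%s.png'%n); W=world(p); hs=cv2.cvtColor(p['img'],cv2.COLOR_RGB2HSV); H,S,V=[hs[...,i].astype(int) for i in range(3)]
    acc.append((n,W,H,S))
for cam in ('scene','top','wrist'):
    Q=[]
    for n,W,H,S in acc:
        if n==cam:
            m=(H>95)&(H<125)&(S>100)&(W[...,2]>.1)&(W[...,2]<.135); P=W[m]; d=P[:,:2]-C; Q.append(np.c_[d@u*1e3,d@v*1e3,P[:,2]*1e3])
    Q=np.vstack(Q); Q=Q[(abs(Q[:,0])<56)&(abs(Q[:,1])<36)]; out=[]
    for k in range(12):
        s=-49.5+9*k; b=Q[abs(Q[:,0]-s)<2.5]
        out.append((len(b),round(float(np.median(b[:,2])+.0256*s),2)) if len(b)>15 else None)
    print(cam,out)
E
python3 chk.py
```

```text
t 24.05 s 50.01 lat -0.52 wheelz 115.00 yawerr -0.12deg rp [ 3.1378 -0.    ] F [ 0.5 -0.2 12.5] N=15.7
scene [(335, 117.26), (338, 117.36), (349, 117.14), (349, 117.39), (350, 117.26), (368, 117.33), (359, 117.23), (354, 117.26), (153, 117.36), (36, 117.1), None, None]
top [(296, 117.93), (288, 118.14), (291, 117.93), (293, 118.19), (276, 118.08), (214, 118.18), (156, 118.23), (185, 118.35), (185, 118.37), (225, 118.45), None, None]
wrist [(1267, 116.28), (2442, 116.31), (1395, 116.26), (2438, 116.28), (1534, 116.27), (2434, 116.28), (1812, 116.27), (2177, 116.3), (1702, 116.28), (663, 116.38), None, None]
```

All strip tops sit on one plane to within 0.1 mm, and the wheel's underside lies on it too. I'll lift.

>>> step_arm(plan=[{"dx": 0,"dy": 0,"dz": -0.04,"rx": 0,"ry": 0,"rz": 0,"claw": 1},{"dx": 0,"dy": 0,"dz": -0.06,"rx": 0,"ry": 0,"rz": 0,"claw": 1},{"dx": 0,"dy": 0,"dz": -0.1,"rx": 0,"ry": 0,"rz": 0,"claw": 1},{"dx": 0,"dy": 0,"dz": -0.2,"rx": 0,"ry": 0,"rz": 0,"claw": 1},{"dx": 0,"dy": 0,"dz": -0.1,"rx": 0,"ry": 0,"rz": 0,"claw": 1},{"dx": 0,"dy": 0,"dz": 0,"rx": 0,"ry": 0,"rz": 0,"claw": 1},{"dx": 0,"dy": 0,"dz": 0,"rx": 0,"ry": 0,"rz": 0,"claw": 1}])

```text
time_s: 25.4
ee_pos: [0.5813, -0.2091, 0.2451]
eef_rot: [-3.141, 0.0, 1.186]
force: [-0.0, 0.9, -4.1]
grip_width: 0.0238
grip_force: 50.0
```

```bash
python3 chk.py; python3 -c "
import cv2
from m import *
q,W,(H,S,V)=wrist('w9.png'); o=telemetry.get_obs(); print(o['ee_pos'],o['eef_rot'],o['qpos'])"
```

```text
t 25.50 s 48.76 lat -0.53 wheelz 162.34 yawerr -0.12deg rp [-3.1399 -0.    ] F [-0.2  0.7 -3.5] N=-0.3
scene [(326, 121.61), (336, 121.67), (350, 121.66), (354, 121.69), (359, 121.64), (356, 121.62), (359, 121.7), (334, 121.61), (302, 121.57), (300, 121.68), (333, 121.58), (384, 121.61)]
top [(294, 122.39), (298, 122.52), (289, 122.49), (292, 122.76), (291, 122.45), (288, 122.54), (278, 122.64), (209, 122.75), (238, 122.56), (250, 122.66), (256, 122.34), (26, 123.08)]
wrist [(883, 120.68), (1828, 120.68), (907, 120.65), (1818, 120.66), (962, 120.68), (1813, 120.69), (1214, 120.66), (1799, 120.7), (1741, 120.66), (69, 120.83), None, None]
[ 0.58152711 -0.20919493  0.2458314 ] [-3.14156342e+00 -3.15447774e-05  1.18649521e+00] [-4.04589595e-01  4.38715153e-01  1.27852327e+00  3.12798069e-05
  1.42438410e+00 -2.02930458e-02]
```

View pics/w9.png

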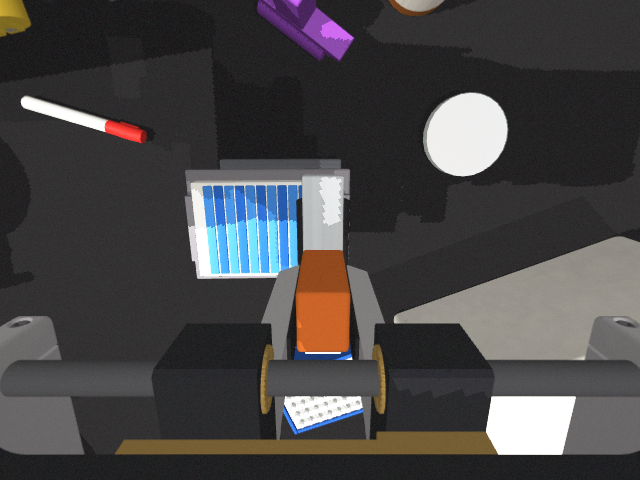

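Scene, top and wrist depth agree that all 12 strips are level and seated; in the view the strips run from (204,230) to (300,230), with the bar hiding the last two. Now I'll carry the roller back.

>>> step_arm(plan=[{"dx": 0,"dy": 0,"dz": 0,"rx": 0,"ry": 0,"rz": -0.056,"claw": 1},{"dx": 0,"dy": 0,"dz": 0,"rx": 0,"ry": 0,"rz": -0.056,"claw": 1},{"dx": 0,"dy": 0,"dz": 0,"rx": 0,"ry": 0,"rz": -0.055,"claw": 1},{"dx": 0,"dy": 0,"dz": 0,"rx": 0,"ry": 0,"rz": -0.055,"claw": 1},{"dx": 0,"dy": 0,"dz": 0,"rx": 0,"ry": 0,"rz": 0,"claw": 1}])

```text
time_s: 26.7
ee_pos: [0.5815, -0.2092, 0.2458]
eef_rot: [-3.142, -0.0, 1.537]
force: [-0.5, -1.1, -3.7]
grip_width: 0.0239
grip_force: 50.0
```

>>> step_arm(plan=[{"dx": 0.34,"dy": -0.09,"dz": 0,"rx": 0,"ry": 0,"rz": 0,"claw": 1},{"dx": 0.34,"dy": -0.09,"dz": 0,"rx": 0,"ry": 0,"rz": 0,"claw": 1},{"dx": 0.34,"dy": -0.09,"dz": 0,"rx": 0,"ry": 0,"rz": 0,"claw": 1},{"dx": 0.34,"dy": -0.09,"dz": 0,"rx": 0,"ry": 0,"rz": 0,"claw": 1},{"dx": 0.34,"dy": -0.09,"dz": 0,"rx": 0,"ry": 0,"rz": 0,"claw": 1},{"dx": 0.34,"dy": -0.09,"dz": 0,"rx": 0,"ry": 0,"rz": 0,"claw": 1},{"dx": 0.34,"dy": -0.09,"dz": 0,"rx": 0,"ry": 0,"rz": 0,"claw": 1},{"dx": 0.34,"dy": -0.09,"dz": 0,"rx": 0,"ry": 0,"rz": 0,"claw": 1},{"dx": 0.34,"dy": -0.09,"dz": 0,"rx": 0,"ry": 0,"rz": 0,"claw": 1},{"dx": 0.34,"dy": -0.09,"dz": 0,"rx": 0,"ry": 0,"rz": 0,"claw": 1}])

```text
time_s: 27.7
ee_pos: [0.5032, 0.1351, 0.2461]
eef_rot: [3.141, -0.0, 1.532]
force: [-0.2, -0.3, -3.3]
grip_width: 0.0233
grip_force: 50.0
```

>>> step_arm(plan=[{"dx": 0,"dy": 0,"dz": 0,"rx": 0,"ry": 0,"rz": 0,"claw": 1},{"dx": 0,"dy": 0,"dz": 0,"rx": 0,"ry": 0,"rz": 0,"claw": 1}])

```text
time_s: 27.9
ee_pos: [0.5036, 0.1341, 0.246]
eef_rot: [3.141, 0.0, 1.535]
force: [0.3, -0.1, -3.7]
grip_width: 0.0236
grip_force: 50.0
```

```bash
python3 - <<'E'
from m import *
q,W,(H,S,V)=wrist(); o=telemetry.get_obs(); e=o['ee_pos']; print(o['time_s'],e,o['eef_rot'])
z=W[...,2]; near=np.hypot(W[...,0]-.504,W[...,1]-.1334)<.08
b=near&(S<70)&(V>90)&(abs(z-e[2]+.0304)<.006)&(W[...,1]>.15); P=W[b]; r=P-e
A=np.c_[r[:,1]-.04,r[:,0],np.ones(len(r))]; print(len(P),'bar plane',np.linalg.lstsq(A,r[:,2],rcond=None)[0].round(4), rect(P), 'ymax',r[:,1].max())
b=near&(z>.0035)&(z<.03)&(S<90); P,_=big(b,W); print('foot',len(P),rect(P))
E
```

```text
27.95 [0.50379857 0.13346788 0.24593392] [3.14137820e+00 2.00166034e-04 1.53388466e+00]
2993 bar plane [-0.0078 -0.0015 -0.031 ] (array([505. , 171.1]), array([42.9, 24. ]), 87.8) ymax 0.05937270774936862
foot 3193 (array([503.8, 134. ]), array([123.5,  90.1]), 88.0)
```

>>> step_arm(plan=[{"dx": 0,"dy": 0,"dz": 0.25,"rx": 0,"ry": 0,"rz": 0,"claw": 1},{"dx": 0,"dy": 0,"dz": 0.25,"rx": 0,"ry": 0,"rz": 0,"claw": 1},{"dx": 0,"dy": 0,"dz": 0.25,"rx": 0,"ry": 0,"rz": 0,"claw": 1},{"dx": 0,"dy": 0,"dz": 0.2,"rx": 0,"ry": 0,"rz": 0,"claw": 1},{"dx": 0,"dy": 0,"dz": 0.15,"rx": 0,"ry": 0,"rz": 0,"claw": 1},{"dx": 0,"dy": 0,"dz": 0.13,"rx": 0,"ry": 0,"rz": 0,"claw": 1},{"dx": 0,"dy": 0,"dz": 0.1,"rx": 0,"ry": 0,"rz": 0,"claw": 1},{"dx": 0,"dy": 0,"dz": 0.06,"rx": 0,"ry": 0,"rz": 0,"claw": 1},{"dx": 0,"dy": 0,"dz": 0.06,"rx": 0,"ry": 0,"rz": 0,"claw": 1},{"dx": 0,"dy": 0,"dz": 0,"rx": 0,"ry": 0,"rz": 0,"claw": 1}])

```text
time_s: 28.95
ee_pos: [0.5036, 0.1337, 0.1004]
eef_rot: [-3.141, 0.0, 1.535]
force: [-0.8, -0.2, -3.5]
grip_width: 0.024
grip_force: 50.0
```

>>> step_arm(plan=[{"dx": 0,"dy": 0,"dz": 0.01,"rx": 0,"ry": 0,"rz": 0,"claw": 1},{"dx": 0,"dy": 0,"dz": 0.005,"rx": 0,"ry": 0,"rz": 0,"claw": 1},{"dx": 0,"dy": 0,"dz": 0,"rx": 0,"ry": 0,"rz": 0,"claw": 1},{"dx": 0,"dy": 0,"dz": 0,"rx": 0,"ry": 0,"rz": 0,"claw": 1}])

```text
time_s: 29.35
ee_pos: [0.5038, 0.1338, 0.0996]
eef_rot: [3.141, -0.0, 1.535]
force: [-0.2, -1.0, -3.9]
grip_width: 0.0238
grip_force: 50.0
```

>>> step_arm(plan=[{"dx": 0,"dy": 0,"dz": 0.006,"rx": 0,"ry": 0,"rz": 0,"claw": 1},{"dx": 0,"dy": 0,"dz": 0.006,"rx": 0,"ry": 0,"rz": 0,"claw": 1},{"dx": 0,"dy": 0,"dz": 0,"rx": 0,"ry": 0,"rz": 0,"claw": 1},{"dx": 0,"dy": 0,"dz": 0,"rx": 0,"ry": 0,"rz": 0,"claw": 1}])

```text
time_s: 29.75
ee_pos: [0.5038, 0.1338, 0.0984]
eef_rot: [3.141, -0.0, 1.535]
force: [-2.4, 0.1, 2.6]
grip_width: 0.0236
grip_force: 50.0
```

>>> step_arm(plan=[{"dx": 0,"dy": 0,"dz": 0,"rx": 0,"ry": 0,"rz": 0,"claw": 0},{"dx": 0,"dy": 0,"dz": 0,"rx": 0,"ry": 0,"rz": 0,"claw": 0},{"dx": 0,"dy": 0,"dz": 0,"rx": 0,"ry": 0,"rz": 0,"claw": 0},{"dx": 0,"dy": 0,"dz": 0,"rx": 0,"ry": 0,"rz": 0,"claw": 0},{"dx": 0,"dy": 0,"dz": 0,"rx": 0,"ry": 0,"rz": 0,"claw": 0},{"dx": 0,"dy": 0,"dz": 0,"rx": 0,"ry": 0,"rz": 0,"claw": 0},{"dx": 0,"dy": 0,"dz": 0,"rx": 0,"ry": 0,"rz": 0,"claw": 0},{"dx": 0,"dy": 0,"dz": 0,"rx": 0,"ry": 0,"rz": 0,"claw": 0},{"dx": 0,"dy": 0,"dz": 0,"rx": 0,"ry": 0,"rz": 0,"claw": 0},{"dx": 0,"dy": 0,"dz": 0,"rx": 0,"ry": 0,"rz": 0,"claw": 0}])

```text
time_s: 30.75
ee_pos: [0.5037, 0.1338, 0.0981]
eef_rot: [-3.142, -0.0, 1.535]
force: [0.5, 0.4, 0.4]
grip_width: 0.094
grip_force: 0.0
```

>>> step_arm(plan=[{"dx": 0,"dy": 0,"dz": -0.1,"rx": 0,"ry": 0,"rz": 0,"claw": 0},{"dx": 0,"dy": 0,"dz": -0.2,"rx": 0,"ry": 0,"rz": 0,"claw": 0},{"dx": 0,"dy": 0,"dz": -0.3,"rx": 0,"ry": 0,"rz": 0,"claw": 0},{"dx": 0,"dy": 0,"dz": -0.3,"rx": 0,"ry": 0,"rz": 0,"claw": 0},{"dx": 0,"dy": 0,"dz": -0.3,"rx": 0,"ry": 0,"rz": 0,"claw": 0},{"dx": 0,"dy": 0,"dz": -0.3,"rx": 0,"ry": 0,"rz": 0,"claw": 0},{"dx": 0,"dy": 0,"dz": 0,"rx": 0,"ry": 0,"rz": 0,"claw": 0},{"dx": 0,"dy": 0,"dz": 0,"rx": 0,"ry": 0,"rz": 0,"claw": 0}])

```text
time_s: 31.55
ee_pos: [0.5037, 0.1338, 0.2487]
eef_rot: [3.14, -0.0, 1.535]
force: [-0.1, 0.7, -0.4]
grip_width: 0.0942
grip_force: 0.0
```

```bash
python3 chk.py; python3 - <<'E'
from m import *
q,W,(H,S,V)=wrist(); z=W[...,2]; near=np.hypot(W[...,0]-.504,W[...,1]-.1334)<.08
b=near&(S<70)&(V>120)&(z>.062)&(z<.075); P=W[b]; print('bar',rect(P),np.percentile(P[P[:,1]>.155][:,2],50),np.percentile(P[P[:,1]<.11][:,2],50) if (P[:,1]<.11).any() else None)
p=shot('scene'); cv2.imwrite('pics/f.png',cv2.resize(p['img'][120:420,100:500,::-1],(800,600),interpolation=cv2.INTER_CUBIC))
E
```

```text
t 31.65 s -151.43 lat 288.45 wheelz 164.92 yawerr 19.86deg rp [-3.1401e+00  3.0000e-04] F [-0.1  0.   0. ] N=3.2
scene [(323, 121.63), (334, 121.68), (345, 121.58), (351, 121.69), (346, 121.64), (355, 121.57), (367, 121.73), (365, 121.64), (380, 121.62), (370, 121.66), (375, 121.62), (389, 121.57)]
top [(296, 122.47), (293, 122.44), (288, 122.63), (292, 122.57), (291, 122.41), (288, 122.39), (282, 122.51), (278, 122.5), (281, 122.65), (284, 122.43), (282, 122.58), (278, 122.51)]
wrist [None, None, None, None, None, None, None, None, None, None, None, None]
bar (array([504. , 134.4]), array([115.6,  41.2]), 88.2) 0.06733939300297966 0.06726482795335423
```

View pics/f.png

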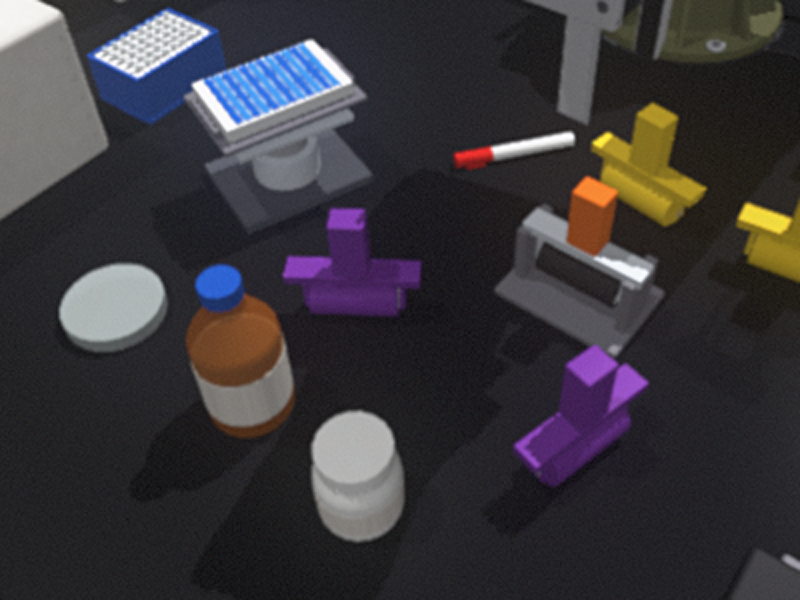

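The roller hangs level in its rest (crop (592,215)), the strips are all evenly seated, and nothing else has moved.

```bash
python3 -c "
from station import hand_in
print(hand_in())"
```

```text
the job is handed in; nothing more can be done
None
```

The job is handed in at about 32 s: depth readings put all 12 strips level and seated after one unbroken pass at 14–16 N (stop at 21 N), and the roller hangs upright in its rest, released.

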